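Clamp a sample pot in its holder with the swing strap and cam lever

ROBOT

A 6-joint arm with a two-finger parallel gripper is mounted at the origin on a cart in front of the work surface, level with it; the furniture and walls round the work are solid. World frame = base frame: x ahead of the robot, y to its left, z up, the work surface at z = 0. Lengths are in mm, angles in rad, forces in N, time in s.
With the tool pointing down it reaches from about 300 to 775 mm from the base axis. Payload 14.6 kg.
Tool frame: the origin (TCP) lies midway between the tips of the shut fingers; the grasp point (between the pads) lies 19 mm behind it (pinch_z is the distance from the TCP to the grasp point, in mm); z points along the fingers, y is the direction in which the jaws open and shut (so a half turn about z gives the same grasp; the last joint's range is limited). The gripper opens to 94 mm and grips with 3 to 60 N. Pads are 16 mm wide; open, the fingers measure 119 mm over their backs; the gripper's body (75 mm by 177 mm) begins 78 mm behind the grasp point.
Start: joints at [-1.187, 0.3, 1.521, -0, 1.321, -0.067], TCP at [239.619, -495.047, 168.546] pointing down, gripper open.
Joint ranges: [-3.03, 3.03], [-0.79, 2.21], [0.23, 2.52], [-1.04, 4.18], [0, 3.07], [-2.55, 2.55]. Speed limits (rad/s): [2.22, 2.22, 2.57, 3.14, 3.14, 3.14].

INTERFACE

Orientations are given as [roll, pitch, yaw] about the fixed x, y, z axes, in that order (R = Rz(yaw) Ry(pitch) Rx(roll)).
In Python, from cell import read_state, camera, sign_off, pinch_z gives the robot as it stands. The module is installed in compiled form; this text tells all that it offers.
- The arm moves only by the tool servo_tool, never from a script. Its argument "series" is a list of rows, each a list of 6 numbers: the shift along the tool's x, y, z in cm, then the turn, a rotation vector about the tool's x, y, z in rad. In form: [[tx, ty, tz, rx, ry, rz], ...]. A call has exactly 10 rows; each row is the pose to reach, as a shift and turn from the pose commanded when the call began, along the tool's axes at that moment; what a row does not reach only later rows make up. A row lasts 1/12 s, in which the tool goes at most 41.7 mm and 7.16 degrees, less where a joint would pass 70% of its speed; a pose out of reach is approached as far as the arm can. A call with a gripper value outside its range is refused whole. "gripper" is the finger opening in cm, from 0 to 9.4, set as the call begins (left out, the last holds). The fingers move at their own pace and stop on an object; "grip_force" is the grip in N (left out, the last holds). Time passes only in rows, so rows that repeat a pose let the fingers close, or fill a call up. It gives the time, the measured TCP pose, the force and the opening at its end, in the units of the state.
- read_state(): the state, without advancing time (a new reading comes with each control period).
- camera(name): name is "side" or "top"; returns a dict with "pixels" (384x512x3 uint8, red, green, blue), "fx", "fy", "cx", "cy" (pixels), "pose" (4x4, takes a point from camera to world coordinates). Camera axes: x right, y down, z forward; pixel columns grow to the right and rows downward; lengths in mm; the calibration is good to about 2 mm. A picture is of the moment at which its call begins. There is no depth.
- sign_off(): hands the job in, once; it reports no verdict.
The state is a dict: "clock": time; "joints": joint angles; "qd": joint speeds; "effort": joint torques, N m; "eef_pos": TCP position; "eef_rot": TCP orientation; "wrist_force": force on the tool from outside, world axes, zero at the start; "moment": the same for the moment, N m; "finger_gap": finger opening in mm.
Only numpy, scipy, OpenCV 4.12 (cv2) and the standard library are available. Lean on these libraries where they do the work, as an engineer would, in place of code of your own. Each camera call takes 0.05 s, during which the arm holds its last target.

TASK

Clamp the sample pot in its holder: push the steel strap round sideways with the finger until it lies over the pot's lid and rests against the stop post, and only then press the orange cam lever fully down to lock it. The pot stays standing in its holder, and the loose things round about (small red-lidded pot, beaker, timer, weighing boats) stay where they are.

Things in the scene. Friction and masses are not known exactly. Their poses are not given: they have to be found in the camera images.
- clamp: Clamp stand fixed to the bench: aluminium plate 8 mm thick (x -50 to +50, y -160 to +40 mm in its frame), pivot post 24 mm thick for strap and lever, grey ring holder with the pot, slim stop post. Origin on the strap's pivot axis at bench-top height, z up. The holder's centre lies 75 mm along the stand's -y; the lever folds down towards its +y.
- stop (a point): Top centre of the steel stop post (14 mm thick, 92 mm above the bench), at x +25, y -125 mm in the stand's frame; it has a rubber bumper.
- strap (a joint): Strap angle about the vertical pivot, rad: 0 = over the pot, along the stand's -y, against the stop post (hard stop); grows as it swings open, clockwise from above (pi/2 = along the stand's -x; hard stop 2.1). Starts at 1.1 to 1.8. Stays where left; about 1 N pushes it. Steel bar 24 mm wide, 8 mm thick, reaches 135 mm from the pivot, underside 84 mm above the bench, 5 mm rubber pad below.
- rib (a point): Push here. Point inside the blue upright rib on top of the strap, 100 mm from the pivot, 104 mm above the bench, mid thickness. The rib is 6 mm thick, stands from 92 to 114 mm above the bench and runs along the strap from 50 to 125 mm from the pivot. The pot's lid is 76 mm above the bench.
- lever (a joint): Angle of the orange cam lever, rad: 0 = straight up, 1.45 = fully down (hard stop), nearly level, pointing along the stand's +y. Starts at 0.2 to 0.55. Its hinge axis lies along the stand's x, over the pivot, 107 mm above the bench. Stays where left; about 4 N at its end moves it. It does not turn with the strap; as it goes down its cam lowers the strap 3 to 4 mm onto the lid.
- paddle (a point): Point at mid thickness of the lever's broad end, 62 mm from the lever's hinge. The lever is 10 mm thick and reaches 82 mm from its hinge; the broad end is 26 mm wide along the stand's x and runs from 46 to 82 mm from the hinge.
- pot: Sample pot with a white lid and a green stripe, loose in the ring holder, 54 mm across and 68 mm high; origin at the centre of its underside, its lid top 76 mm above the bench. 70 g.
- nest_floor (a point): Centre of the holder's floor, 8 mm above the bench, where the pot stands; the grey ring round it is 68 mm across, 58 mm inside, 24 mm high.
- spare_pot: Loose small sample pot with a red lid, 48 mm across, 60 mm high; origin under its centre. Leave alone.
- beaker: Loose low glass beaker, 52 mm across, 68 mm high; origin under its centre. Leave alone.
- bench_timer: Loose white bench timer, 35 x 68 x 65 mm high; origin under its centre. Leave alone.
- boats: Loose stack of white weighing boats, 63 x 63 x 28 mm high; origin under its centre. Leave alone.

How it is judged:
By the outcome, as a careful person would: the job done as asked, in the order asked, and still so for the second after the job is handed in, with the robot touching nothing.
It also fails if it takes over 51 s, if anything falls off the work surface, if the arm or the gripper's body presses on something with over 40 N, if the wrist force passes 120 N, or if a joint passes its speed limit or range.

## Working session

There is one attempt and no reset: what is moved stays moved. The work goes in short steps, Python scripts to look and compute and a tool call to move; the robot and the scene stay as the last step left them, time stands still between calls to the robot, and variables do not carry over. Pictures are saved under pics/ and viewed, and the job is handed in when it is done.

Besides the shell and the picture viewer there is one more tool, called as name(argument=value, ...), one argument or row to a line, values as JSON. servo_tool: Moves the arm, as the interface text tells. Its arguments: {"type":"object","properties":{"series":{"type":"array"},"gripper":{"type":"number"},"grip_force":{"type":"number"}},"required":["series"]}

```bash
mkdir -p pics
python3 - <<'E'
from cell import read_state, camera
import cv2,numpy as np,pickle
d={}
for n in("top","side"):
    c=camera(n); d[n]=c
    cv2.imwrite(f"pics/{n}0.png",c["pixels"][:,:,::-1])
    print(n,c["fx"],c["fy"],c["cx"],c["cy"]);print(np.round(c["pose"],3))
pickle.dump(d,open("d0.pkl","wb"))
s=read_state();print(s)
E
```

```text
top 494.36503080039216 494.36503080039216 263.0298727950641 198.0574244650712
[[ 2.300000e-02 -9.940000e-01  1.080000e-01  4.240970e+02]
 [-1.000000e+00 -2.200000e-02  9.000000e-03 -1.079200e+01]
 [-7.000000e-03 -1.080000e-01 -9.940000e-01  1.364718e+03]
 [ 0.000000e+00  0.000000e+00  0.000000e+00  1.000000e+00]]
side 368.2638379531019 368.2638379531019 254.94503899661214 199.10924119540067
[[-8.66000e-01 -2.89000e-01  4.08000e-01  2.15212e+02]
 [-4.99000e-01  4.63000e-01 -7.32000e-01  6.24880e+02]
 [ 2.30000e-02 -8.38000e-01 -5.46000e-01  5.92165e+02]
 [ 0.00000e+00  0.00000e+00  0.00000e+00  1.00000e+00]]
{'clock': 0.1, 'joints': array([-1.18658974e+00,  3.00399032e-01,  1.52150777e+00, -1.59625301e-05,
        1.32069929e+00, -6.66118488e-02]), 'qd': array([-0.00051733, -0.00079578, -0.00103749, -0.00023009, -0.00025417,
       -0.00024007]), 'effort': array([ 1.78939597e-03, -5.32644510e+01, -3.53283763e+01,  7.09600816e-02,
        2.34990427e-02, -2.72290589e-05]), 'eef_pos': array([ 239.52258909, -494.80655742,  168.05689165]), 'eef_rot': array([-3.14058043e+00, -5.20298464e-05,  4.50822370e-01]), 'wrist_force': array([-0.91172928, -0.21971212, -0.92134974]), 'moment': array([-0.0086958 , -0.0298883 ,  0.04311736]), 'finger_gap': 93.96443084417368}
```

View pics/top0.png

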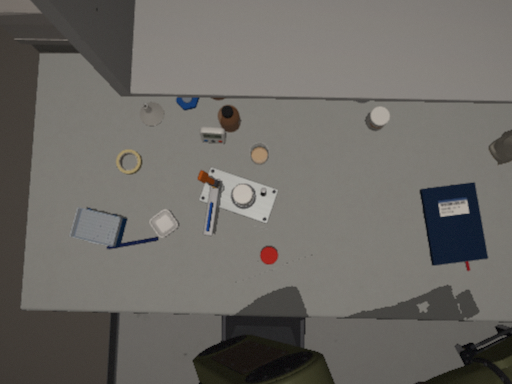

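View pics/side0.png

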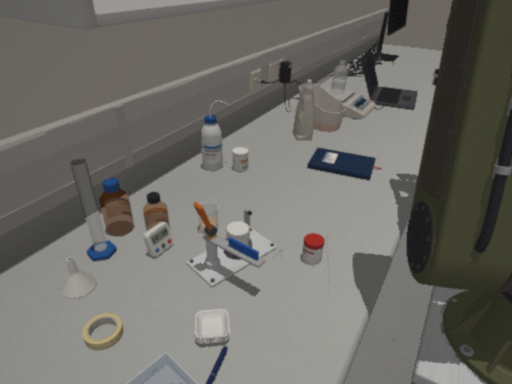

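Run:
```python
import cv2,pickle
d=pickle.load(open("d0.pkl","rb"))
t=d["top"]["pixels"][:,:,::-1];s=d["side"]["pixels"][:,:,::-1]
cv2.imwrite("pics/topc.png",cv2.resize(t[120:280,140:300],None,fx=3.75,fy=3.75,interpolation=cv2.INTER_CUBIC))
cv2.imwrite("pics/sidec.png",cv2.resize(s[190:350,140:340],None,fx=3.75,fy=3.75,interpolation=cv2.INTER_CUBIC))
```

```text
(no output)
```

View pics/topc.png

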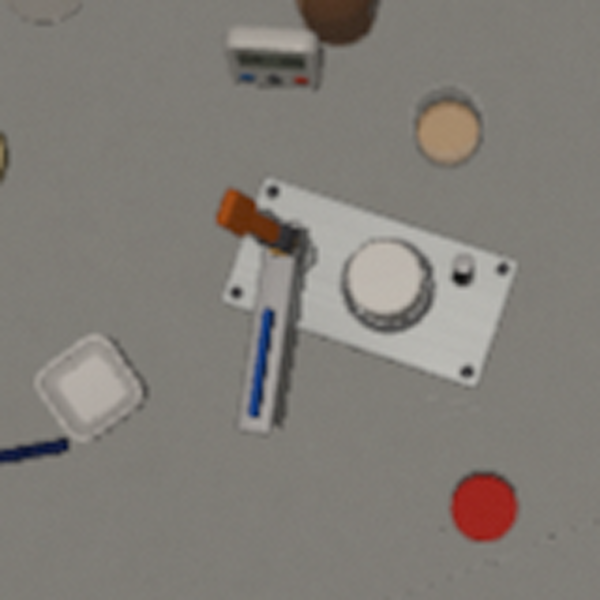

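View pics/sidec.png

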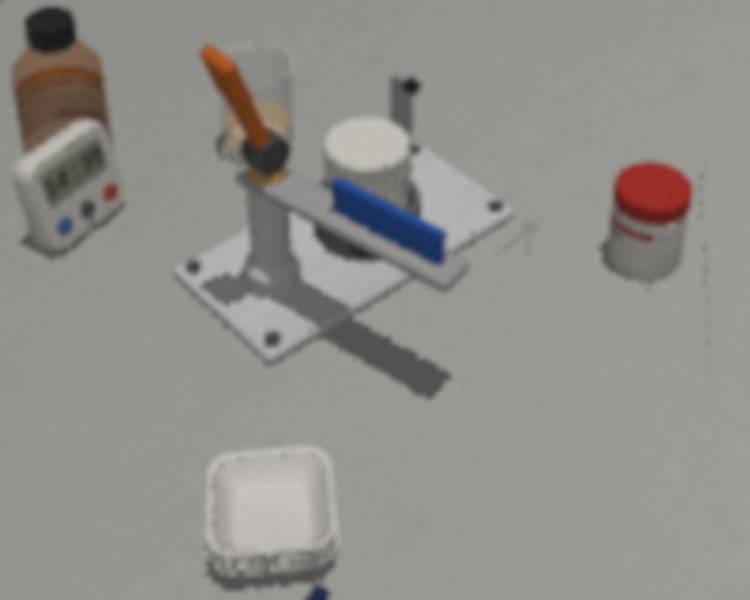

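```bash
cat > h.py <<'E'
import numpy as np,cv2
def onplane(c,uv,z):
    uv=np.asarray(uv,float).reshape(-1,2)
    r=np.c_[(uv[:,0]-c["cx"])/c["fx"],(uv[:,1]-c["cy"])/c["fy"],np.ones(len(uv))]@c["pose"][:3,:3].T
    o=c["pose"][:3,3]; return o+r*((z-o[2])/r[:,2])[:,None]
def proj(c,p):
    p=np.asarray(p,float).reshape(-1,3); q=(p-c["pose"][:3,3])@c["pose"][:3,:3]
    return np.c_[q[:,0]/q[:,2]*c["fx"]+c["cx"],q[:,1]/q[:,2]*c["fy"]+c["cy"]]
def mask(c,kind):
    h=cv2.cvtColor(c["pixels"],cv2.COLOR_RGB2HSV)
    lo,hi={"blue":((105,120,60),(125,255,255)),"orange":((5,170,90),(14,255,255)),"red":((0,190,90),(4,255,255))}[kind]
    return cv2.inRange(h,lo,hi)
E
python3 - <<'E'
import pickle
from h import *
d=pickle.load(open("d0.pkl","rb"));t=d["top"];s=d["side"]
np.set_printoptions(precision=1,suppress=True)
cr=lambda u:np.array(u)/3.75+[140-.3,120-.3]
C=onplane(t,cr([(268,180),(516,260),(476,384),(226,298)]),8)
print(C[:,:2]);print([np.linalg.norm(C[i]-C[(i+1)%4]) for i in range(4)])
# stand frame: long axis
v=(C[1]-C[0]+C[2]-C[3])[:2];v/=np.linalg.norm(v)   # = stand -y
ex=np.array([-v[1],v[0]]); 
if ex[0]<0: ex=-ex
cen=C.mean(0)[:2]; O=cen-60*v
th=np.arctan2(ex[1],ex[0]);print("origin",O,"yaw",th,"ex",ex,"-y",v)
print("lid by plate",O+75*v,"lid img",onplane(t,cr([(386,278)]),76))
print("stop by plate",O+125*v+25*ex,"img",onplane(t,cr([(462,262)]),92))
for k,c in (("top",t),("side",s)):
  for col in("blue","orange","red"):
    m=mask(c,col);n,l,st,ce=cv2.connectedComponentsWithStats(m)
    for i in range(1,n):
      if st[i,4]>15: print(k,col,st[i],ce[i])
for nm,u,z in(("beaker",(448,120),68),("spare",(484,508),60),("timer",(274,50),65),("boats",(90,388),28)):
  p=onplane(t,cr([u]),z)[0,:2]; q=p-O; print(nm,p,"stand",q@ex,-(q@v))
E
```

```text
[[652.8 148.1]
 [597.1 -37. ]
 [505.   -9.5]
 [564.2 176. ]]
[np.float64(193.24202097663033), np.float64(96.14762490910792), np.float64(194.73026044404062), np.float64(92.94548466687311)]
origin [597.5 126.7] yaw -0.30063371495652746 ex [ 1.  -0.3] -y [-0.3 -1. ]
lid by plate [575.3  55.1] lid img [[573.7  55.   76. ]]
stop by plate [584.4  -0.1] img [[584.2   2.   92. ]]
top blue [177  98  22  12 153] [187.2 103.1]
top blue [438 197  29   5  50] [451.5 198.9]
top blue [207 203   6  28  64] [209.2 216.2]
top orange [198 171  16  13 114] [204.8 177.4]
top red [261 247  16  17 209] [268.5 254.9]
side blue [205 115  11   9  76] [210.1 119.1]
side blue [310 149  64  27 773] [345.6 162.7]
side blue [103 178  16  14 181] [110.7 184.7]
side blue [229 238  29  22 253] [243.1 248.2]
side blue [ 87 241  29  20 265] [101.8 252.1]
side blue [212 347  14  27  97] [219.1 360.7]
side blue [207 375   7   9  34] [210.4 379.3]
side orange [194 203  17  26 121] [202.5 214.8]
side red [307 235  13  13  73] [313.  240.4]
beaker [688.7  14.5] stand 120.27708940183801 -80.16782160210518
spare [415.3 -17.1] stand -131.49703993885302 -191.32164477643587
timer [737.5 140.3] stand 129.6462954705173 54.47924593550914
boats [494.6 269.1] stand -140.53222991512416 105.54370123849482
```

```bash
cat >> h.py <<'E'
O=np.array([597.,126.9]);YAW=-0.30
EX=np.array([np.cos(YAW),np.sin(YAW)]);EY=np.array([-EX[1],EX[0]])
def stand(p): q=np.asarray(p)[:2]-O; return np.array([q@EX,q@EY])
def world(a,b): return O+a*EX+b*EY
def report(t,s):
    for c,nm in((t,"top"),(s,"side")):
        for col in("blue","orange"):
            n,l,st,ce=cv2.connectedComponentsWithStats(mask(c,col))
            g=proj(c,[[*world(0,-20),105]])[0]
            best=[i for i in range(1,n) if st[i,4]>20 and np.linalg.norm(ce[i]-g)<50]
            for i in best:
                pts=np.argwhere(l==i)[:,::-1].astype(np.float32)
                vx,vy,x,y=cv2.fitLine(pts,cv2.DIST_L2,0,.01,.01).ravel()
                k=(pts-[x,y])@[vx,vy]; e=np.array([[x+vx*k.min(),y+vy*k.min()],[x+vx*k.max(),y+vy*k.max()]])
                if col=="blue":
                    P=onplane(c,e,114 if nm=="top" else 104);S=[stand(p) for p in P]; S.sort(key=np.linalg.norm)
                    dlt=S[1]-S[0]; print(nm,"rib ends",S[0],S[1],"r",[np.linalg.norm(x) for x in S],"angle",np.arctan2(-dlt[0],-dlt[1]), "mid",np.arctan2(*(-(S[0]+S[1]))))
                else:
                    # intersect ray with stand plane x=0
                    r=np.c_[(e[:,0]-c["cx"])/c["fx"],(e[:,1]-c["cy"])/c["fy"],np.ones(2)]@c["pose"][:3,:3].T;o=c["pose"][:3,3]
                    for q,uv in zip(r,e):
                        kk=((O-o[:2])@EX)/(q[:2]@EX);P=o+kk*q;S=stand(P);print(nm,"lever end px",uv,"y,z",S[1],P[2],"ang",np.arctan2(S[1],P[2]-107),"r",np.hypot(S[1],P[2]-107))
E
python3 - <<'E'
import pickle
from h import *
d=pickle.load(open("d0.pkl","rb"));t=d["top"];s=d["side"]
np.set_printoptions(precision=2,suppress=True)
report(t,s)
p=onplane(t,[204.8,177.4],170);print(stand(p[0]))
E
```

```text
top rib ends [-51.93 -10.23] [-120.31  -23.26] r [np.float64(52.92289278646203), np.float64(122.53448128486723)] angle 1.3825200618943438 mid 1.3787759019381758
top lever end px [198.91 173.75] y,z 29.03325203180709 197.68244064152282 ang 0.3098516948482182 r 95.21677774555144
top lever end px [213.22 182.64] y,z 3.658330409001197 102.02595299146628 ang 2.5074469037549703 r 6.174506055104819
side rib ends [-46.42  -8.28] [-124.99  -19.1 ] r [np.float64(47.15565935470946), np.float64(126.4434898743121)] angle 1.4340234912962897 mid 1.4123896799028781
side lever end px [195.57 202.67] y,z 33.75305344280586 190.87788464426052 ang 0.38257970992520374 r 90.4144244526767
side lever end px [209.57 227.25] y,z 3.8968258647210434 115.48798367270507 ang 0.43039494364845365 r 9.339760095851862
[-1.01 17.41]
```

```bash
cat >> h.py <<'E'
def rows(start,wps):
    """start, wps: (x,y,z,yaw) world"""
    x0,y0,z0,w0=start
    for x,y,z,w in wps:
        dx,dy=x-x0,y-y0
        print([round((dx*np.cos(w0)+dy*np.sin(w0))/10,2),round((dx*np.sin(w0)-dy*np.cos(w0))/10,2),round((z0-z)/10,2),0,0,round(w0-w,3)])
def ribpose(th,r,off,z):
    a=r*np.array([-np.sin(th),-np.cos(th)])+off*np.array([-np.cos(th),np.sin(th)])
    return (*world(*a),z,2.8416-th)
E
python3 - <<'E'
from h import *
st=(239.6,-495.05,168.5,.4508)
np.set_printoptions(precision=1,suppress=True)
g=ribpose(1.38,92,30,220);g2=ribpose(1.38,92,30,102);print(np.array(g))
f=lambda a:tuple(np.array(st)*(1-a)+np.array(g)*a)
rows(st,[(240,-495,220,.45),f(.25),f(.5),f(.75),g,g2])
E
```

```text
[508.8 166.7 220.    1.5]
[np.float64(0.04), np.float64(0.01), -5.15, 0, 0, 0.001]
[np.float64(13.27), np.float64(-11.96), np.float64(-1.29), 0, 0, np.float64(-0.253)]
[np.float64(26.53), np.float64(-23.92), np.float64(-2.58), 0, 0, np.float64(-0.505)]
[np.float64(39.8), np.float64(-35.88), np.float64(-3.86), 0, 0, np.float64(-0.758)]
[np.float64(53.07), np.float64(-47.84), -5.15, 0, 0, -1.011]
[np.float64(53.07), np.float64(-47.84), 6.65, 0, 0, -1.011]
```

servo_tool(
  series=[
    [2.6,-2.4,-0.5,0,0,-0.05],
    [5.2,-4.7,-1.0,0,0,-0.1],
    [7.8,-7.1,-1.5,0,0,-0.15],
    [10.4,-9.5,-2.0,0,0,-0.2],
    [13.0,-11.9,-2.5,0,0,-0.25],
    [15.6,-14.2,-3.0,0,0,-0.3],
    [18.2,-16.6,-3.5,0,0,-0.35],
    [20.8,-19.0,-4.0,0,0,-0.4],
    [23.4,-21.4,-4.5,0,0,-0.45],
    [26.0,-23.8,-5.0,0,0,-0.5],
  ],
  gripper=0,
  grip_force=20,
)

```text
clock: 0.93
eef_pos: [370.0, -165.8, 218.7]
eef_rot: [-3.142, -0.0, 0.953]
wrist_force: [0.2, -0.8, -1.0]
finger_gap: 30.4
```

Run:
```python
from h import *
st=(370,-167.6,218.5,.9508)
g=ribpose(1.38,92,30,218)
rows(st,[g])
```

```text
[np.float64(35.28), np.float64(-8.13), 0.05, 0, 0, -0.511]
```

servo_tool(
  series=[
    [3.6,-0.8,0,0,0,-0.05],
    [7.2,-1.6,0,0,0,-0.1],
    [10.8,-2.4,0,0,0,-0.15],
    [14.4,-3.2,0,0,0,-0.2],
    [18.0,-4.1,0,0,0,-0.26],
    [21.6,-4.9,0,0,0,-0.31],
    [25.2,-5.7,0,0,0,-0.36],
    [28.8,-6.6,0,0,0,-0.41],
    [32.4,-7.4,0,0,0,-0.46],
    [35.3,-8.1,0,0,0,-0.511],
  ],
)

```text
clock: 1.77
eef_pos: [509.4, 169.3, 218.1]
eef_rot: [-3.141, 0.0, 1.465]
wrist_force: [-0.1, -0.4, 0.3]
finger_gap: 1.0
```

servo_tool(
  series=[
    [0,0,2,0,0,0],
    [0,0,4,0,0,0],
    [0,0,6,0,0,0],
    [0,0,8,0,0,0],
    [0,0,9,0,0,0],
    [0,0,10,0,0,0],
    [0,0,10.5,0,0,0],
    [0,0,11,0,0,0],
    [0,0,11.5,0,0,0],
    [0,0,11.6,0,0,0],
  ],
)

```text
clock: 2.6
eef_pos: [509.1, 166.8, 102.3]
eef_rot: [-3.142, 0.0, 1.462]
wrist_force: [-0.1, -0.1, 0.3]
finger_gap: 0.3
```

```bash
cat > look.py <<'E'
import sys,cv2,numpy as np
from cell import camera,read_state
from h import *
np.set_printoptions(precision=2,suppress=True)
n=sys.argv[1]
t=camera("top");s=camera("side")
a=cv2.resize(t["pixels"][130:270,140:280,::-1],(400,400),interpolation=cv2.INTER_CUBIC)
b=cv2.resize(s["pixels"][170:330,130:290,::-1],(400,400),interpolation=cv2.INTER_CUBIC)
cv2.imwrite(f"pics/{n}.png",np.hstack([a,b]))
r=read_state();print(r["clock"],r["eef_pos"],r["eef_rot"],r["wrist_force"],r["finger_gap"],r["joints"])
print("tcp stand",stand(r["eef_pos"]))
report(t,s)
E
python3 look.py a1
```

```text
2.7 [509.26 166.81 102.79] [ 3.14 -0.    1.46] [-0.25 -0.34  0.48] 0.5620755712403954 [0.25 0.33 1.64 0.   1.17 0.36]
tcp stand [-95.62  12.2 ]
side rib ends [-53.19  -3.74] [-125.18  -20.07] r [np.float64(53.31949887274671), np.float64(126.77654085070867)] angle 1.347729773073471 mid 1.4380968926755158
side lever end px [195.55 202.69] y,z 33.818423643201825 190.86756899865628 ang 0.38329292172744883 r 90.429281250353
side lever end px [209.69 227.61] y,z 3.6306441739238386 114.39384985153771 ang 0.45645047902373465 r 8.23714712414021
```

View pics/a1.png

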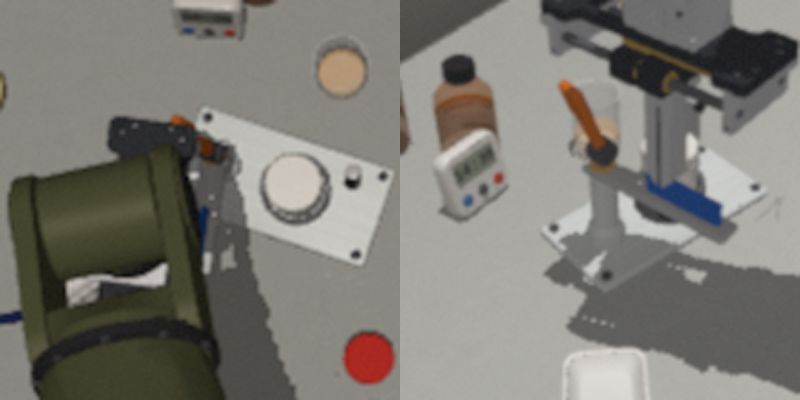

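Run:
```python
from h import *
st=ribpose(1.38,92,30,102)
print(st)
w=[ribpose(1.38,92,o,102) for o in(24,18,13,10)]+[ribpose(t,92,10,102) for t in(1.34,1.28,1.22,1.16,1.1,1.04)]
rows(st,w)
print("next from 1.04"); rows(w[-1],[ribpose(t,92,10,102) for t in np.arange(.98,.43,-.06)])
```

```text
(np.float64(508.81762796497316), np.float64(166.74807727201042), 102, 1.4616000000000002)
[np.float64(-0.6), np.float64(-0.0), 0.0, 0, 0, 0.0]
[np.float64(-1.2), np.float64(-0.0), 0.0, 0, 0, 0.0]
[np.float64(-1.7), np.float64(-0.0), 0.0, 0, 0, 0.0]
[np.float64(-2.0), np.float64(-0.0), 0.0, 0, 0, 0.0]
[np.float64(-2.37), np.float64(-0.03), 0.0, 0, 0, -0.04]
[np.float64(-2.92), np.float64(-0.05), 0.0, 0, 0, -0.1]
[np.float64(-3.48), np.float64(-0.04), 0.0, 0, 0, -0.16]
[np.float64(-4.03), np.float64(0.0), 0.0, 0, 0, -0.22]
[np.float64(-4.58), np.float64(0.08), 0.0, 0, 0, -0.28]
[np.float64(-5.13), np.float64(0.19), 0.0, 0, 0, -0.34]
next from 1.04
[np.float64(-0.55), np.float64(-0.04), 0.0, 0, 0, np.float64(-0.06)]
[np.float64(-1.11), np.float64(-0.05), 0.0, 0, 0, np.float64(-0.12)]
[np.float64(-1.66), np.float64(-0.03), 0.0, 0, 0, np.float64(-0.18)]
[np.float64(-2.22), np.float64(0.03), 0.0, 0, 0, np.float64(-0.24)]
[np.float64(-2.76), np.float64(0.12), 0.0, 0, 0, np.float64(-0.3)]
[np.float64(-3.31), np.float64(0.24), 0.0, 0, 0, np.float64(-0.36)]
[np.float64(-3.84), np.float64(0.39), 0.0, 0, 0, np.float64(-0.42)]
[np.float64(-4.36), np.float64(0.58), 0.0, 0, 0, np.float64(-0.48)]
[np.float64(-4.87), np.float64(0.79), 0.0, 0, 0, np.float64(-0.54)]
[np.float64(-5.37), np.float64(1.04), 0.0, 0, 0, np.float64(-0.6)]
```

servo_tool(
  series=[
    [-0.6,0,0,0,0,0],
    [-1.2,0,0,0,0,0],
    [-1.7,0,0,0,0,0],
    [-2.0,0,0,0,0,0],
    [-2.37,-0.03,0,0,0,-0.04],
    [-2.92,-0.05,0,0,0,-0.1],
    [-3.48,-0.04,0,0,0,-0.16],
    [-4.03,0,0,0,0,-0.22],
    [-4.58,0.08,0,0,0,-0.28],
    [-5.13,0.19,0,0,0,-0.34],
  ],
)

```text
clock: 3.53
eef_pos: [505.4, 115.1, 102.7]
eef_rot: [3.141, -0.0, 1.805]
wrist_force: [0.3, 0.3, 0.5]
finger_gap: 0.2
```

```bash
python3 look.py a2
```

```text
3.6333 [505.53 114.86 102.71] [3.14 0.   1.8 ] [-0.69  1.11  1.14] 0.6149012380179791 [ 0.15  0.3   1.69 -0.    1.16 -0.08]
tcp stand [-83.83 -38.53]
top lever end px [198.69 173.79] y,z 29.95376993634542 195.22799091320394 ang 0.3272939791818535 r 93.17406674595624
top lever end px [205.74 171.99] y,z 1.3827942293556104 277.7372482619296 ang 0.008098783427011081 r 170.74284776802958
side rib ends [-47.16  -7.09] [-126.33  -18.64] r [np.float64(47.69390700941401), np.float64(127.69287111073808)] angle 1.4259632792648043 mid 1.423542583320609
side lever end px [195.61 202.66] y,z 33.673849188488035 190.8809938854203 ang 0.38175394676470487 r 90.38777159757262
side lever end px [209.69 227.61] y,z 3.626598390468051 114.38852267543518 ang 0.4562945294982485 r 8.2305821915078
```

View pics/a2.png

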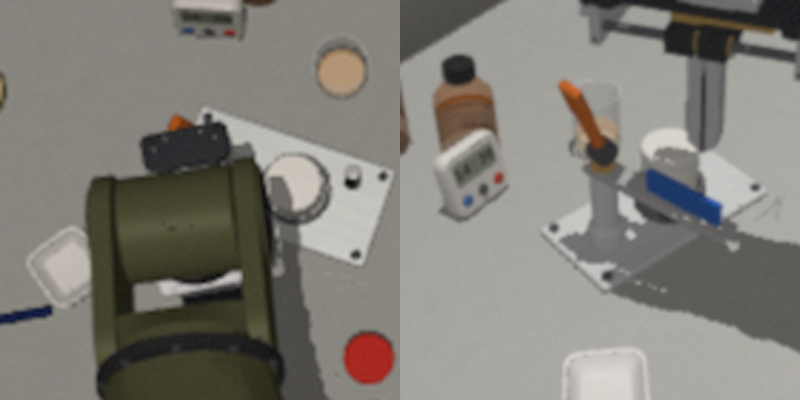

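Run:
```python
from h import *
from cell import camera,read_state
s=camera("side");r=read_state()
f=lambda uv:(uv-[130,170])*2.5+[400,0]
for nm,p in(("tcp",r["eef_pos"]),("a1tcp",[509.26,166.8,102.8]),("rib100@1.38",[*world(-100*np.sin(1.38),-100*np.cos(1.38)),104]),("rib bottom",[*world(-100*np.sin(1.38),-100*np.cos(1.38)),92])):
    print(nm,proj(s,p),f(proj(s,p)))
t=camera("top");print(proj(t,r["eef_pos"]), [tuple(proj(t,[*world(-100*np.sin(1.38),-100*np.cos(1.38)),104])[0])])
cv2.imwrite("pics/s3.png",cv2.resize(s["pixels"][100:330,130:380,::-1],None,fx=3,fy=2.6))
```

```text
tcp [[250.94352565 242.7429222 ]] [[702.35881412 181.8573055 ]]
a1tcp [[235.95321266 256.5024612 ]] [[664.88303165 216.25615299]]
rib100@1.38 [[248.63953151 249.75175764]] [[696.59882878 199.37939409]]
rib bottom [[248.55781492 254.27704791]] [[696.3945373  210.69261978]]
[[217.88199088 218.58978908]] [(np.float64(208.9097261048485), np.float64(221.44032222261683))]
```

View pics/s3.png

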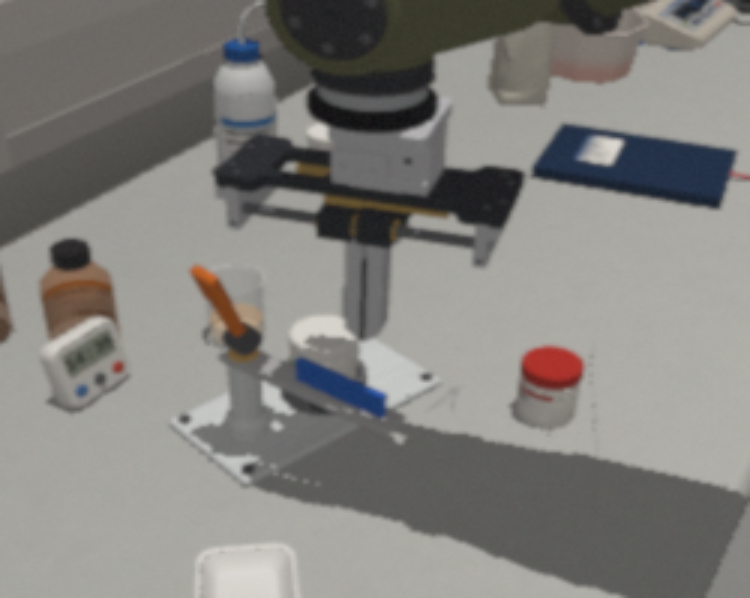

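Run:
```python
from h import *
from cell import camera,read_state,pinch_z
print(pinch_z, pinch_z() if callable(pinch_z) else "")
s=camera("side");r=read_state();p=r["eef_pos"];print(r["clock"])
for dz in (0,15,25,30,35,40,97,132): print(dz,proj(s,p+[0,0,dz])[0])
im=s["pixels"][205:265,225:285,::-1]
im=cv2.resize(im,None,fx=10,fy=10,interpolation=cv2.INTER_CUBIC)
cv2.imwrite("pics/s4.png",im)
```

```text
18.8 
3.7833
0 [250.85122036 242.89087067]
15 [250.97676796 237.2001898 ]
25 [251.06200002 233.33688638]
30 [251.10508631 231.38391956]
35 [251.14849072 229.41653283]
40 [251.19221681 227.43456589]
97 [251.71460836 203.75618731]
132 [252.05884545 188.15299433]
```

View pics/s4.png

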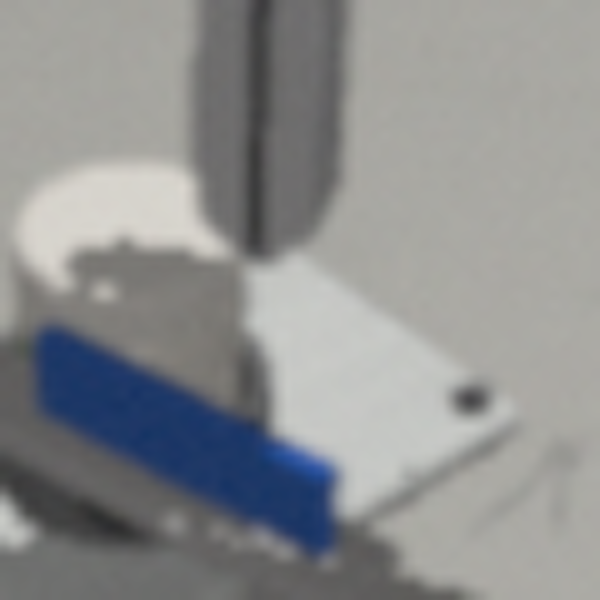

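Run:
```python
from h import *
import pickle
d=pickle.load(open("d0.pkl","rb"));t=d["top"];s=d["side"]
p=np.array([505.53,114.86]);w=1.80
ty=np.array([np.sin(w),-np.cos(w)]);tx=np.array([np.cos(w),np.sin(w)])
for z in(200,231,270):
  for a,b in((88,-37),(88,37),(-88,37),(-88,-37)):
    q=[*(p+a*ty+b*tx),z];u=proj(t,q)[0];v=proj(s,q)[0]
    print(z,a,b,"topcrop",(u-[140,130])*400/140,"s3",(v-[130,100])*[3,2.6])
```

```text
200 88 -37 topcrop [234.52120011 133.05879319] s3 [258.87876626 224.11708676]
200 88 37 topcrop [147.46057192 151.13449309] s3 [214.95652147 273.84838696]
200 -88 37 topcrop [188.07515523 359.33227302] s3 [488.83911843 320.24375987]
200 -88 -37 topcrop [276.51099626 340.75761129] s3 [512.42656921 263.8246553 ]
231 88 -37 topcrop [231.11665211 127.28889387] s3 [257.29511964 189.70274799]
231 88 37 topcrop [141.71111401 145.84499424] s3 [212.13998528 237.6526129 ]
231 -88 37 topcrop [183.34018517 359.64748765] s3 [493.09822517 282.97764696]
231 -88 -37 topcrop [274.19663554 340.56509972] s3 [516.89355511 228.37282248]
270 88 -37 topcrop [226.56455851 119.57417764] s3 [255.19672803 144.10244857]
270 88 37 topcrop [134.02326075 138.77217249] s3 [208.39087948 189.47223198]
270 -88 37 topcrop [177.0023659  360.06940656] s3 [498.78798638 233.19366723]
270 -88 -37 topcrop [271.09902865 340.3074367 ] s3 [522.83040843 181.25551876]
```

Run:
```python
from h import *
rows(ribpose(1.04,92,10,102),[ribpose(1.2,92,20,117),ribpose(1.38,92,32,117)])
```

```text
[np.float64(2.44), np.float64(0.44), -1.5, 0, 0, 0.16]
[np.float64(5.08), np.float64(1.59), -1.5, 0, 0, 0.34]
```

servo_tool(
  series=[
    [0,0,-1.5,0,0,0],
    [1.2,0.2,-1.5,0,0,0.08],
    [2.44,0.44,-1.5,0,0,0.16],
    [3.3,0.8,-1.5,0,0,0.22],
    [4.2,1.2,-1.5,0,0,0.28],
    [5.08,1.59,-1.5,0,0,0.34],
    [5.08,1.59,-1,0,0,0.34],
    [5.08,1.59,0,0,0,0.34],
    [5.08,1.59,1,0,0,0.34],
    [5.08,1.59,1.5,0,0,0.34],
  ],
)

```text
clock: 4.62
eef_pos: [508.4, 168.1, 85.4]
eef_rot: [-3.139, 0.001, 1.462]
wrist_force: [-0.4, -0.6, -0.9]
finger_gap: 0.8
```

```bash
python3 look.py a3
python3 - <<'E'
from h import *
import pickle
s=pickle.load(open("d0.pkl","rb"))["side"]
p=ribpose(1.38,92,32,87)
for z in(87,102,118,120,125):print(z,(proj(s,[p[0],p[1],z])[0]-[130,170])*2.5+[400,0])
E
```

```text
4.7167 [508.55 168.13  86.07] [-3.14  0.    1.46] [ 0.05 -0.01 -0.11] 0.22579420134618106 [ 0.25  0.35  1.65 -0.    1.14  0.36]
tcp stand [-96.68  13.25]
top lever end px [199.94 172.27] y,z 21.09524967615938 235.2829107329453 ang 0.16298450724252736 r 130.00582581183167
top lever end px [207.05 173.75] y,z 1.4682573631967668 252.67126673672396 ang 0.010078910401381804 r 145.67866601656664
side rib ends [-83.83 -11.63] [-126.1   -18.86] r [np.float64(84.63427766568279), np.float64(127.50361653459841)] angle 1.4013484251917558 mid 1.4265917294972632
side lever end px [195.55 202.69] y,z 33.82233458180711 190.8673390027227 ang 0.38333398271501673 r 90.43053061859871
side lever end px [209.69 227.61] y,z 3.6246637961640853 114.39460753050332 ang 0.4557580749713299 r 8.235193268248116
87 [663.91017096 232.77497356]
102 [663.80279041 218.55278905]
118 [663.68553131 203.02222296]
120 [663.67067152 201.0540941 ]
125 [663.63332176 196.10724687]
```

View pics/a3.png

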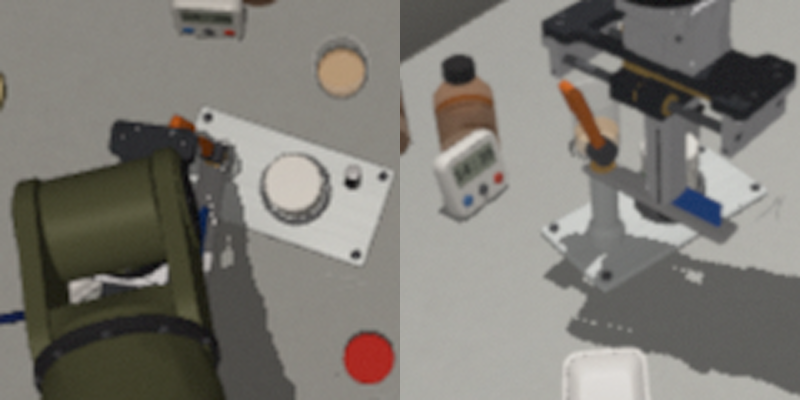

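servo_tool(
  series=[
    [0,-0.8,0,0,0,0],
    [0,-1.6,0,0,0,0],
    [0,-1.6,0.3,0,0,0],
    [0,-1.6,0.6,0,0,0],
    [0,-1.6,0.9,0,0,0],
    [0,-1.6,1.2,0,0,0],
    [0,-1.6,1.4,0,0,0],
    [0,-1.6,1.5,0,0,0],
    [0,-1.6,1.5,0,0,0],
    [0,-1.6,1.5,0,0,0],
  ],
)

```text
clock: 5.55
eef_pos: [493.4, 170.4, 72.5]
eef_rot: [-3.142, 0.0, 1.462]
wrist_force: [-0.3, -0.4, 0.2]
finger_gap: 0.8
```

```bash
python3 look.py a4
python3 - <<'E'
from h import *
import pickle
s=pickle.load(open("d0.pkl","rb"))["side"]
p=ribpose(1.38,108,32,87)
for z in(72,95,100,105):print(z,(proj(s,[p[0],p[1],z])[0]-[130,170])*2.5+[400,0])
st=p
R=108
w=[ribpose(1.38,R,o,102) for o in(26,20,15,12)]+[ribpose(t,R,10,102) for t in(1.36,1.32,1.27,1.22,1.17,1.12)]
rows((*st[:2],102,st[3]),w)
E
```

```text
5.65 [493.49 170.45  72.66] [ 3.14 -0.    1.46] [0.18 0.32 0.24] 0.3516748985226832 [0.26 0.34 1.71 0.   1.1  0.37]
tcp stand [-111.75   11.02]
top rib ends [-52.1  -9.7] [-84.76 -17.  ] r [np.float64(52.998425666590165), np.float64(86.44361183274735)] angle 1.3511124846395077 mid 1.3781263724744661
top lever end px [198.96 173.61] y,z 28.462822341263934 200.83160660868725 ang 0.2945176325418671 r 98.05357032968149
top lever end px [213.16 182.75] y,z 4.223723259302195 98.62170277372911 ang 2.6746491439789786 r 9.38273428073655
side rib ends [-44.61 -15.2 ] [-70.14   1.17] r [np.float64(47.12901252515621), np.float64(70.15053231795318)] angle 2.140990774562401 mid 1.4491559894232056
side rib ends [-99.61 -23.92] [-128.96  -11.23] r [np.float64(102.44297708910875), np.float64(129.45182604341437)] angle 1.9788352958119013 mid 1.41823104098198
side lever end px [200.   209.93] y,z 24.728793910523194 169.51308661196418 ang 0.37668839627836875 r 67.22647726918365
side lever end px [209.35 227.35] y,z 4.45231226091935 115.50304174017879 ang 0.4823599076268233 r 9.598166663689241
72 [679.77929167 255.35643381]
95 [679.891452   233.82453856]
100 [679.91635614 229.0435868 ]
105 [679.94145121 224.22597867]
[np.float64(-0.6), np.float64(-0.0), 0.0, 0, 0, 0.0]
[np.float64(-1.2), np.float64(-0.0), 0.0, 0, 0, 0.0]
[np.float64(-1.7), np.float64(-0.0), 0.0, 0, 0, 0.0]
[np.float64(-2.0), np.float64(-0.0), 0.0, 0, 0, 0.0]
[np.float64(-2.42), np.float64(-0.02), 0.0, 0, 0, -0.02]
[np.float64(-2.85), np.float64(-0.04), 0.0, 0, 0, -0.06]
[np.float64(-3.39), np.float64(-0.04), 0.0, 0, 0, -0.11]
[np.float64(-3.93), np.float64(-0.02), 0.0, 0, 0, -0.16]
[np.float64(-4.47), np.float64(0.03), 0.0, 0, 0, -0.21]
[np.float64(-5.01), np.float64(0.11), 0.0, 0, 0, -0.26]
```

View pics/a4.png

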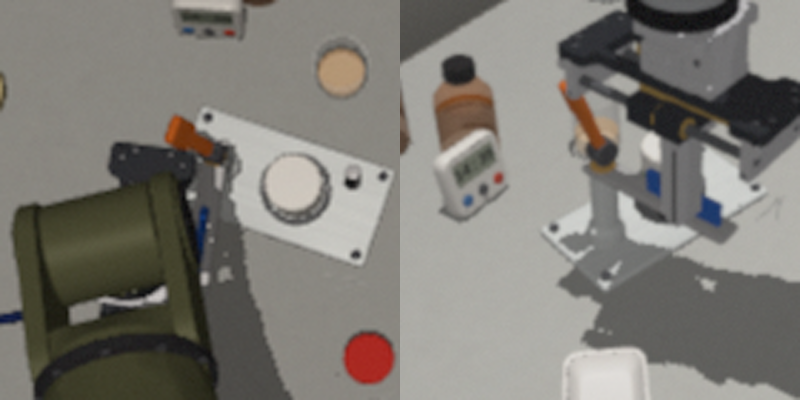

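servo_tool(
  series=[
    [-0.6,0,0,0,0,0],
    [-1.2,0,0,0,0,0],
    [-1.7,0,0,0,0,0],
    [-2.0,0,0,0,0,0],
    [-2.42,-0.02,0,0,0,-0.02],
    [-2.85,-0.04,0,0,0,-0.06],
    [-3.39,-0.04,0,0,0,-0.11],
    [-3.93,-0.02,0,0,0,-0.16],
    [-4.47,0.03,0,0,0,-0.21],
    [-5.01,0.11,0,0,0,-0.26],
  ],
)

```text
clock: 6.48
eef_pos: [489.1, 120.1, 72.7]
eef_rot: [3.141, -0.0, 1.724]
wrist_force: [0.6, 1.2, 1.4]
finger_gap: 0.5
```

```bash
python3 look.py a5
python3 - <<'E'
from h import *
R=108
rows(ribpose(1.12,R,10,102),[ribpose(t,R,10,102) for t in np.arange(1.07,.61,-.05)])
E
```

```text
6.5833 [489.08 119.79  72.65] [3.14 0.   1.72] [-0.21 -0.05 -0.54] 0.41856173256043455 [ 0.17  0.3   1.76 -0.    1.08  0.02]
tcp stand [-101.    -38.69]
top lever end px [198.88 173.86] y,z 29.489586684857326 195.04744799124865 ang 0.3231853839577696 r 92.85466504497957
top lever end px [212.41 181.98] y,z 4.753172975472151 111.75797211092208 ang 0.7848935832444751 r 6.7253960435851745
side rib ends [-44.69 -23.7 ] [-87.99 -39.45] r [np.float64(50.58922080209227), np.float64(96.4255449438224)] angle 1.2219447915696142 mid 1.12661075588587
side rib ends [-101.35  -62.93] [-112.1   -42.79] r [np.float64(119.29846759602833), np.float64(119.98854535478452)] angle 2.651361566501788 mid 1.1109403929486215
side lever end px [195.64 202.64] y,z 33.59229849402753 190.88824516284495 ang 0.38088655039307884 r 90.3641532611988
side lever end px [209.51 227.28] y,z 4.052818857114429 115.48566851449704 ang 0.44557366490554934 r 9.403824266037123
[np.float64(-0.54), np.float64(-0.04), 0.0, 0, 0, np.float64(-0.05)]
[np.float64(-1.08), np.float64(-0.05), 0.0, 0, 0, np.float64(-0.1)]
[np.float64(-1.63), np.float64(-0.03), 0.0, 0, 0, np.float64(-0.15)]
[np.float64(-2.17), np.float64(0.02), 0.0, 0, 0, np.float64(-0.2)]
[np.float64(-2.7), np.float64(0.09), 0.0, 0, 0, np.float64(-0.25)]
[np.float64(-3.24), np.float64(0.19), 0.0, 0, 0, np.float64(-0.3)]
[np.float64(-3.76), np.float64(0.31), 0.0, 0, 0, np.float64(-0.35)]
[np.float64(-4.28), np.float64(0.46), 0.0, 0, 0, np.float64(-0.4)]
[np.float64(-4.8), np.float64(0.64), 0.0, 0, 0, np.float64(-0.45)]
[np.float64(-5.3), np.float64(0.84), 0.0, 0, 0, np.float64(-0.5)]
```

View pics/a5.png

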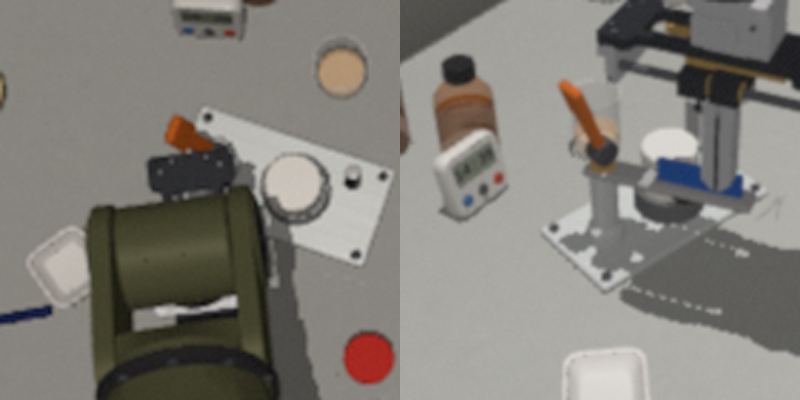

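servo_tool(
  series=[
    [-0.54,-0.04,0,0,0,-0.05],
    [-1.08,-0.05,0,0,0,-0.1],
    [-1.63,-0.03,0,0,0,-0.15],
    [-2.17,0.02,0,0,0,-0.2],
    [-2.7,0.09,0,0,0,-0.25],
    [-3.24,0.19,0,0,0,-0.3],
    [-3.76,0.31,0,0,0,-0.35],
    [-4.28,0.46,0,0,0,-0.4],
    [-4.8,0.64,0,0,0,-0.45],
    [-5.3,0.84,0,0,0,-0.5],
  ],
)

```text
clock: 7.42
eef_pos: [505.4, 69.3, 72.6]
eef_rot: [3.141, -0.0, 2.222]
wrist_force: [-0.5, 1.6, 0.0]
finger_gap: 0.9
```

servo_tool(
  series=[
    [-0.54,-0.04,0,0,0,-0.05],
    [-1.08,-0.05,0,0,0,-0.1],
    [-1.63,-0.03,0,0,0,-0.15],
    [-2.17,0.02,0,0,0,-0.2],
    [-2.7,0.09,0,0,0,-0.25],
    [-3.24,0.19,0,0,0,-0.3],
    [-3.76,0.31,0,0,0,-0.35],
    [-4.28,0.46,0,0,0,-0.4],
    [-4.8,0.64,0,0,0,-0.45],
    [-5.3,0.84,0,0,0,-0.5],
  ],
)

```text
clock: 8.25
eef_pos: [544.2, 32.3, 72.5]
eef_rot: [3.142, -0.0, 2.722]
wrist_force: [-0.6, 0.5, -0.5]
finger_gap: 0.5
```

```bash
python3 look.py a6
python3 - <<'E'
from h import *
R=108
rows(ribpose(.12,R,10,102),[ribpose(t,R,10,102) for t in (.1,.08,.06,.04,.02,0,-.01,-.02)])
E
```

```text
8.35 [544.36  32.12  72.45] [-3.14 -0.    2.72] [-0.58  0.13 -0.65] 0.632730332737354 [-0.01  0.39  1.64 -0.    1.11 -1.16]
tcp stand [ -22.28 -106.1 ]
top lever end px [198.92 173.7 ] y,z 28.870633121968762 198.67829304270867 ang 0.305081148284687 r 96.1167148423628
top lever end px [213.17 182.73] y,z 4.085828210644069 99.46475825818493 ang 2.644735066352655 r 8.571689464422235
side rib ends [ -6.72 -43.85] [ -11.55 -110.23] r [np.float64(44.359937936974376), np.float64(110.83716091682574)] angle 0.07268244171644389 mid 0.11798390913353358
side lever end px [195.64 202.64] y,z 33.5884023830424 190.88959361828984 ang 0.38084097716077536 r 90.36395681955823
side lever end px [209.71 227.6 ] y,z 3.5863198102324425 114.38911175866485 ang 0.45186065033547773 r 8.213444001349547
[np.float64(-0.22), np.float64(-0.02), 0.0, 0, 0, -0.02]
[np.float64(-0.43), np.float64(-0.03), 0.0, 0, 0, -0.04]
[np.float64(-0.65), np.float64(-0.04), 0.0, 0, 0, -0.06]
[np.float64(-0.87), np.float64(-0.05), 0.0, 0, 0, -0.08]
[np.float64(-1.08), np.float64(-0.05), 0.0, 0, 0, -0.1]
[np.float64(-1.3), np.float64(-0.04), 0.0, 0, 0, -0.12]
[np.float64(-1.41), np.float64(-0.04), 0.0, 0, 0, -0.13]
[np.float64(-1.52), np.float64(-0.03), 0.0, 0, 0, -0.14]
```

View pics/a6.png

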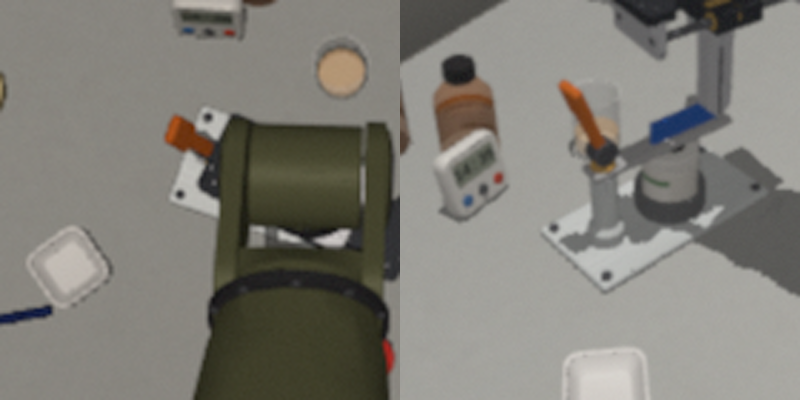

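servo_tool(
  series=[
    [-0.15,-0.01,0,0,0,-0.015],
    [-0.3,-0.02,0,0,0,-0.03],
    [-0.45,-0.03,0,0,0,-0.045],
    [-0.6,-0.04,0,0,0,-0.06],
    [-0.75,-0.04,0,0,0,-0.075],
    [-0.87,-0.05,0,0,0,-0.08],
    [-0.97,-0.05,0,0,0,-0.09],
    [-1.05,-0.05,0,0,0,-0.1],
    [-1.1,-0.05,0,0,0,-0.11],
    [-1.15,-0.05,0,0,0,-0.12],
  ],
)

```text
clock: 9.18
eef_pos: [554.1, 27.2, 72.4]
eef_rot: [-3.141, -0.001, 2.843]
wrist_force: [-3.6, 0.3, -0.2]
finger_gap: 0.3
```

servo_tool(
  series=[
    [-0.03,0,0,0,0,0],
    [-0.06,0,0,0,0,0],
    [-0.09,0,0,0,0,0],
    [-0.12,0,0,0,0,0],
    [-0.15,0,0,0,0,0],
    [-0.18,0,0,0,0,0],
    [-0.21,0,0,0,0,0],
    [-0.24,0,0,0,0,0],
    [-0.27,0,0,0,0,0],
    [-0.3,0,0,0,0,0],
  ],
)

```text
clock: 10.02
eef_pos: [556.4, 26.5, 72.2]
eef_rot: [-3.141, -0.002, 2.842]
wrist_force: [-8.5, 1.5, 0.3]
finger_gap: 0.7
```

```bash
python3 look.py a7
```

```text
10.1167 [556.35  26.45  72.17] [-3.14 -0.    2.84] [-8.6   0.92  0.7 ] 0.630185824564357 [-0.02  0.41  1.6   0.    1.13 -1.29]
tcp stand [  -9.15 -107.97]
top lever end px [198.92 173.7 ] y,z 28.870633121968762 198.67829304270867 ang 0.305081148284687 r 96.1167148423628
top lever end px [213.17 182.73] y,z 4.085828210644069 99.46475825818493 ang 2.644735066352655 r 8.571689464422235
side rib ends [ -1.84 -44.47] [  -1.63 -112.22] r [np.float64(44.508727151501525), np.float64(112.2310743282127)] angle -0.003135271874711796 mid 0.022137762361868644
side lever end px [195.62 202.65] y,z 33.63799204354985 190.88489840153034 ang 0.38136966640618636 r 90.37804317729494
side lever end px [209.7 227.6] y,z 3.5997642129991485 114.3897756419779 ang 0.4532968197304432 r 8.219920098635956
```

View pics/a7.png

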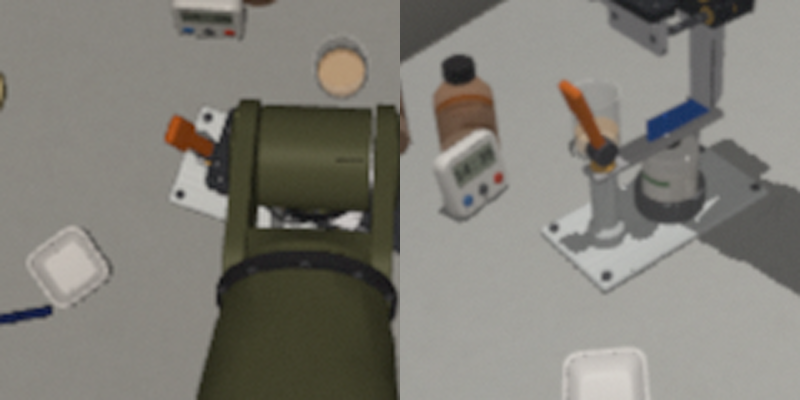

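servo_tool(
  series=[
    [0.1,0,0,0,0,0],
    [0.2,0,0,0,0,0],
    [0.3,0,0,0,0,0],
    [0.5,0,0,0,0,0],
    [1.0,0,0,0,0,0],
    [2.0,0,0,0,0,0],
    [3.0,0,0,0,0,0],
    [3.0,0,-3,0,0,0],
    [3.0,0,-6,0,0,0],
    [3.0,0,-9,0,0,0],
  ],
)

```text
clock: 10.95
eef_pos: [528.4, 35.2, 164.0]
eef_rot: [3.141, 0.001, 2.842]
wrist_force: [0.5, -0.3, 1.0]
finger_gap: 0.6
```

```bash
python3 look.py a8
```

```text
11.05 [530.79  35.22 167.58] [3.14 0.01 2.84] [ 0.46  0.23 -0.4 ] 0.7155197113449621 [-0.    0.25  1.58 -0.    1.3  -1.27]
tcp stand [ -36.16 -107.15]
top lever end px [199.41 172.53] y,z 23.66834599026147 226.52629340151088 ang 0.1954889730618329 r 121.84713954877559
top lever end px [207.75 181.24] y,z 19.975114225579297 91.32509195026296 ang 2.236151631995999 r 25.391099438438097
side rib ends [ -4.35 -45.54] [  -1.31 -122.69] r [np.float64(45.742530158605824), np.float64(122.70125318430938)] angle -0.039350141142330215 mid 0.03358651310969552
side lever end px [195.62 202.65] y,z 33.64204796535363 190.8876324581555 ang 0.38140005885243267 r 90.38209043133347
side lever end px [209.56 227.25] y,z 3.9191807211332295 115.48973492726356 ang 0.43248948812842536 r 9.350699260488549
```

View pics/a8.png

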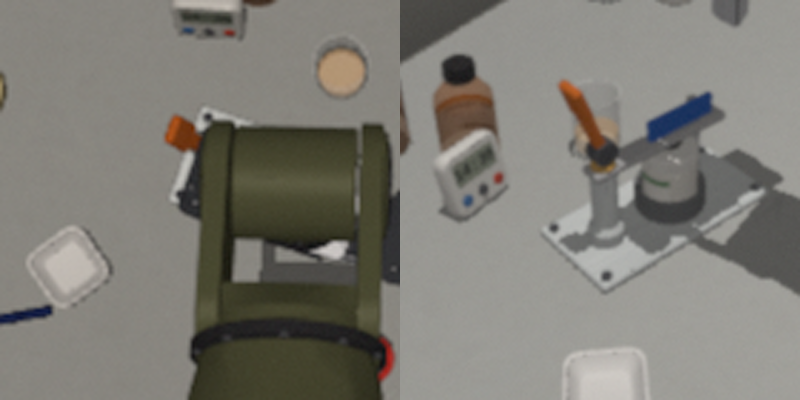

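```bash
cat >> h.py <<'E'
DZ=31.;H=11.
def lev(phi,r=62,push=0):
    y=r*np.sin(phi)-(5-push)*np.cos(phi)-H; z=107+r*np.cos(phi)+(5-push)*np.sin(phi)
    return (*world(0,y),z-DZ,2.8416)
E
python3 - <<'E'
from cell import read_state
from h import *
r=read_state();p=(*r["eef_pos"],r["eef_rot"][2]);print(p)
rows(p,[(*world(0,-25),167.5,2.8416),(*world(0,-25),lev(.4)[2],2.8416)])
E
```

```text
(np.float64(530.7904287477721), np.float64(35.21828600771841), np.float64(167.575209440801), np.float64(2.841834169380751))
[np.float64(-3.62), np.float64(8.21), np.float64(0.01), 0, 0, np.float64(0.0)]
[np.float64(-3.62), np.float64(8.21), np.float64(3.25), 0, 0, np.float64(0.0)]
```

servo_tool(
  series=[
    [-0.7,1.6,0,0,0,0],
    [-1.4,3.2,0,0,0,0],
    [-2.1,4.8,0,0,0,0],
    [-2.8,6.4,0,0,0,0],
    [-3.3,7.6,0,0,0,0],
    [-3.6,8.2,0,0,0,0],
    [-3.6,8.2,0,0,0,0],
    [-3.6,8.2,0,0,0,0],
    [-3.6,8.2,0,0,0,0],
    [-3.6,8.2,0,0,0,0],
  ],
)

```text
clock: 11.88
eef_pos: [587.0, 102.3, 162.7]
eef_rot: [3.142, 0.0, 2.841]
wrist_force: [-0.4, 0.2, 0.5]
finger_gap: -0.0
```

```bash
python3 look.py a9;python3 - <<'E'
from cell import read_state
from h import *
r=read_state();p=(*r["eef_pos"],r["eef_rot"][2])
rows(p,[(*world(0,-25),lev(.4)[2],2.8416)])
E
```

```text
11.9833 [587.08 102.44 162.75] [3.14 0.   2.84] [-0.05 -1.13  0.12] 0.17180805038862731 [ 0.11  0.41  1.39 -0.    1.34 -1.16]
tcp stand [ -2.25 -26.3 ]
side rib ends [ -4.96 -43.03] [  -0.41 -124.58] r [np.float64(43.31928256307638), np.float64(124.57696675827827)] angle -0.05574649438134309 mid 0.03208398356111021
side lever end px [195.7  202.61] y,z 33.45582400352238 190.88748711103563 ang 0.3794868336416151 r 90.31280448285743
side lever end px [209.55 227.7 ] y,z 4.009671118204325 114.34680180761808 ang 0.49959055461556634 r 8.36976458907789
[np.float64(-0.23), np.float64(0.13), np.float64(2.77), 0, 0, np.float64(-0.0)]
```

View pics/a9.png

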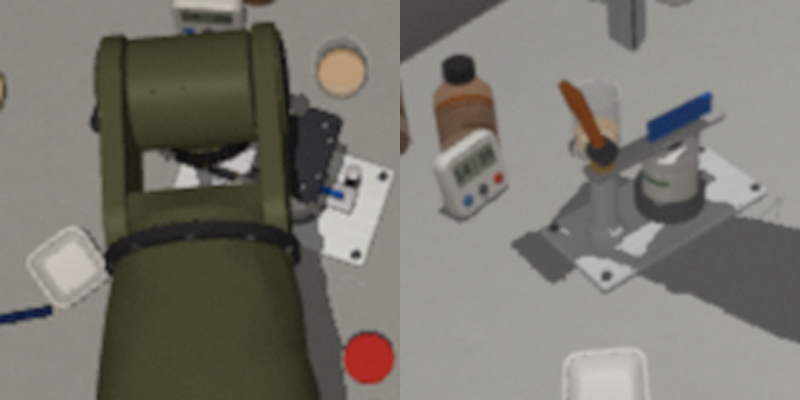

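Run:
```python
from h import *
import pickle
s=pickle.load(open("d0.pkl","rb"))["side"]
for z in(162.7,185,190,195,200):print(z,(proj(s,[587.1,102.4,z])[0]-[130,170])*2.5+[400,0])
for phi in(.2,.3,.4,.6,.8,1,1.2,1.35,1.45): print(phi,np.round([stand(lev(phi))[1],lev(phi)[2]],1))
```

```text
162.7 [627.15303003  84.7902076 ]
185 [626.40929069  62.24593906]
190 [626.2392359   57.09122882]
195 [626.06794503  51.89905047]
200 [625.89540456  46.668994  ]
0.2 [ -3.6 137.8]
0.3 [  2.5 136.7]
0.4 [  8.5 135.1]
0.6 [ 19.9 130. ]
0.8 [ 30.  122.8]
1 [ 38.5 113.7]
1.2 [ 45.  103.1]
1.35 [48.4 94.5]
1.45 [49.9 88.4]
```

servo_tool(
  series=[
    [-0.2,0,1.4,0,0,0],
    [-0.2,0,2.6,0,0,0],
    [-0.2,0.4,2.75,0,0,0],
    [-0.2,1.0,2.75,0,0,0],
    [-0.2,1.6,2.75,0,0,0],
    [-0.2,2.2,2.75,0,0,0],
    [-0.2,2.8,2.75,0,0,0],
    [-0.2,3.4,2.75,0,0,0],
    [-0.2,4.0,2.95,0,0,0],
    [-0.2,4.6,3.25,0,0,0],
  ],
)

```text
clock: 12.82
eef_pos: [603.2, 146.7, 130.6]
eef_rot: [3.141, 0.001, 2.842]
wrist_force: [-0.8, -2.2, 4.3]
finger_gap: 0.3
```

```bash
python3 look.py b1
```

```text
12.9167 [602.75 147.02 129.56] [-3.14 -0.    2.84] [-0.36  0.66  0.5 ] 0.9202324099635946 [ 0.18  0.49  1.35  0.    1.3  -1.09]
tcp stand [-0.46 20.92]
top rib ends [ -1.4  -51.37] [  -1.43 -121.63] r [np.float64(51.39153921746893), np.float64(121.6399078322539)] angle 0.0003838325697316654 mid 0.01638075588889711
side rib ends [ -4.67 -43.11] [   0.97 -125.27] r [np.float64(43.36151287838265), np.float64(125.27543943722412)] angle -0.06847911207448644 mid 0.021943855911358178
side lever end px [191.55 206.55] y,z 43.611379662146796 186.12121659724158 ang 0.5037617719405181 r 90.3444483732317
side lever end px [209.24 227.8 ] y,z 4.793689974624269 114.48393618549511 ang 0.569689504045195 r 8.887562343037395
```

View pics/b1.png

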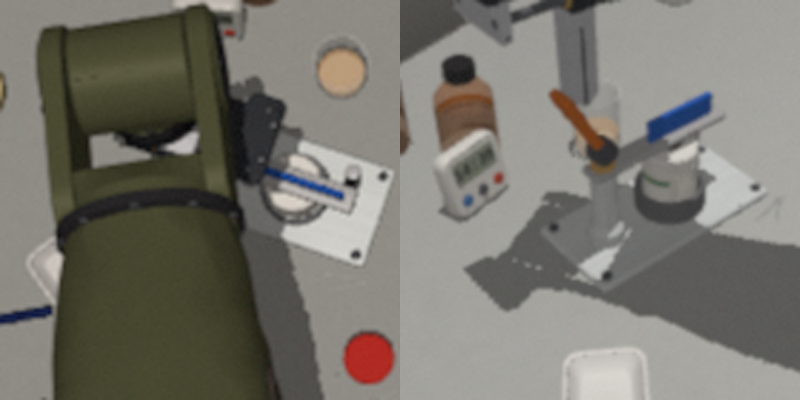

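servo_tool(
  series=[
    [0,0.25,0.15,0,0,0],
    [0,0.5,0.35,0,0,0],
    [0,0.76,0.55,0,0,0],
    [0,1.0,0.75,0,0,0],
    [0,1.25,1.0,0,0,0],
    [0,1.5,1.25,0,0,0],
    [0,1.7,1.5,0,0,0],
    [0,1.87,1.75,0,0,0],
    [0,2.05,2.0,0,0,0],
    [0,2.2,2.2,0,0,0],
  ],
)

```text
clock: 13.75
eef_pos: [609.4, 167.6, 107.9]
eef_rot: [3.141, 0.0, 2.842]
wrist_force: [0.1, 0.8, 6.0]
finger_gap: 0.2
```

```bash
python3 look.py b2
```

```text
13.85 [609.18 167.61 107.55] [ 3.14 -0.    2.84] [-0.28  0.15  1.08] 0.34054564047179053 [ 0.21  0.53  1.34  0.    1.27 -1.06]
tcp stand [-0.39 42.49]
top rib ends [ -1.28 -51.37] [  -1.93 -121.63] r [np.float64(51.38172387577207), np.float64(121.6456420101386)] angle 0.009261842361139022 mid 0.018585812873038794
side rib ends [ -4.3  -44.36] [  -1.66 -122.51] r [np.float64(44.57203573600961), np.float64(122.51658465504669)] angle -0.033794453973760324 mid 0.03567198376898072
side lever end px [180.49 223.19] y,z 71.6414786810811 159.52749843578437 ang 0.9381345087430062 r 88.83490057141465
side lever end px [208.1  229.58] y,z 7.979333329481685 111.35739168641311 ang 1.0709640888074612 r 9.091568769568834
```

View pics/b2.png

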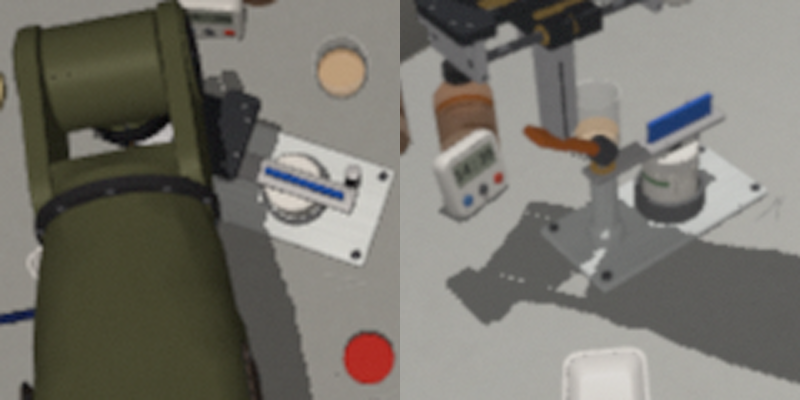

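servo_tool(
  series=[
    [0,0.15,0.25,0,0,0],
    [0,0.3,0.5,0,0,0],
    [0,0.42,0.75,0,0,0],
    [0,0.52,1.0,0,0,0],
    [0,0.62,1.25,0,0,0],
    [0,0.7,1.5,0,0,0],
    [0,0.75,1.7,0,0,0],
    [0,0.8,1.85,0,0,0],
    [0,0.8,1.95,0,0,0],
    [0,0.8,2.05,0,0,0],
  ],
)

```text
clock: 14.68
eef_pos: [611.9, 175.5, 87.7]
eef_rot: [3.14, 0.001, 2.842]
wrist_force: [-0.1, 2.2, 6.0]
finger_gap: 0.7
```

```bash
python3 look.py b3
```

```text
14.7833 [611.79 175.41  87.55] [3.14 0.   2.84] [0.46 0.65 3.58] 0.42001535676840285 [ 0.22  0.56  1.34  0.    1.24 -1.05]
tcp stand [-0.21 50.71]
top rib ends [ -1.42 -51.37] [  -2.16 -122.46] r [np.float64(51.38479790884741), np.float64(122.4758818844859)] angle 0.010311573781905477 mid 0.020583772427765
side rib ends [ -5.31 -43.95] [  -2.41 -122.17] r [np.float64(44.266214974046235), np.float64(122.19121359228683)] angle -0.036979942187535475 mid 0.04645352710516981
side lever end px [176.53 238.27] y,z 83.9884677674574 128.62424591505481 ang 1.318802483982374 r 86.72756614433496
side lever end px [207.26 231.12] y,z 10.338976387437716 108.46025228930705 ang 1.4304867754170703 r 10.441588456189084
```

View pics/b3.png

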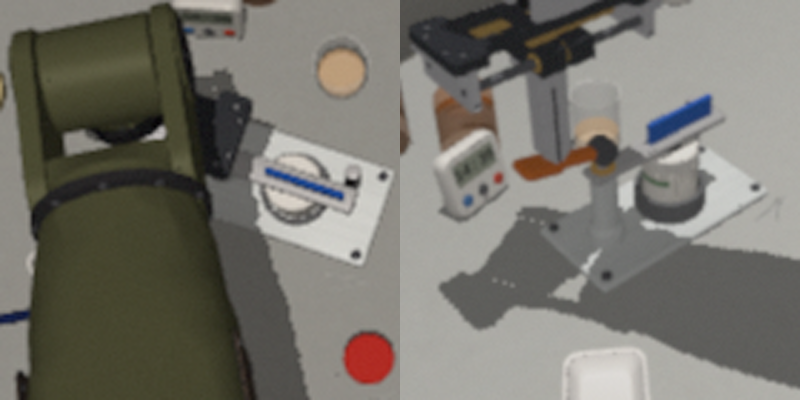

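servo_tool(
  series=[
    [0,0,0.1,0,0,0],
    [0,0,0.2,0,0,0],
    [0,0,0.3,0,0,0],
    [0,0,0.4,0,0,0],
    [0,0,0.5,0,0,0],
    [0,0,0.55,0,0,0],
    [0,0,0.6,0,0,0],
    [0,0,0.65,0,0,0],
    [0,0,0.7,0,0,0],
    [0,0,0.7,0,0,0],
  ],
)

```text
clock: 15.62
eef_pos: [612.0, 175.6, 81.2]
eef_rot: [3.14, 0.001, 2.842]
wrist_force: [-0.1, 3.9, 8.8]
finger_gap: 0.6
```

```bash
python3 look.py b4
```

```text
15.7167 [611.95 175.55  81.24] [3.14 0.   2.84] [-0.68  2.3   8.8 ] 0.43584747371038607 [ 0.22  0.57  1.35  0.    1.22 -1.05]
tcp stand [-0.09 50.9 ]
top rib ends [ -1.52 -51.37] [  -2.15 -122.45] r [np.float64(51.38867906003641), np.float64(122.47331043530802)] angle 0.008914956322035691 mid 0.021100754980788082
side rib ends [ -5.57 -43.82] [  -2.37 -122.21] r [np.float64(44.175791268302056), np.float64(122.23208291424785)] angle -0.04084721626078202 mid 0.047788599024706335
side lever end px [176.75 242.18] y,z 84.52496335552043 118.9858204608679 ang 1.4299333299778993 r 85.3705413030293
side lever end px [207.23 231.68] y,z 10.491788910867816 107.03741717489095 ang 1.5672300125488363 r 10.491855631640464
```

servo_tool(
  series=[
    [0,0,0.05,0,0,0],
    [0,0,0.1,0,0,0],
    [0,0,0.15,0,0,0],
    [0,0,0.2,0,0,0],
    [0,0,0.25,0,0,0],
    [0,0,0.3,0,0,0],
    [0,0,0.35,0,0,0],
    [0,0,0.4,0,0,0],
    [0,0,0.4,0,0,0],
    [0,0,0.4,0,0,0],
  ],
)

```text
clock: 16.55
eef_pos: [612.5, 175.6, 80.4]
eef_rot: [3.139, 0.003, 2.842]
wrist_force: [-10.2, 0.3, 33.8]
finger_gap: 0.3
```

```bash
python3 look.py b5
```

```text
16.65 [612.48 175.63  80.45] [3.14 0.   2.84] [-11.74  -0.19  33.78] 0.26727779263230733 [ 0.22  0.57  1.35  0.    1.22 -1.05]
tcp stand [ 0.39 51.13]
top rib ends [ -1.52 -51.37] [  -2.15 -122.45] r [np.float64(51.38867906003641), np.float64(122.47331043530802)] angle 0.008914956322035691 mid 0.021100754980788082
side rib ends [ -5.57 -43.82] [  -2.37 -122.21] r [np.float64(44.175791268302056), np.float64(122.23208291424785)] angle -0.04084721626078202 mid 0.047788599024706335
side lever end px [195.59 236.06] y,z 39.98700694926535 110.83419258649985 ang 1.4752026176054753 r 40.17040897913495
side lever end px [207.04 231.1 ] y,z 10.883700039283461 108.78149436173572 ang 1.4085504907199304 r 11.028537922408164
side lever end px [176.07 240.74] y,z 85.6200760902041 123.251466014132 ang 1.3832186756054246 r 87.14876692931935
side lever end px [194.09 238.95] y,z 44.15785103901731 105.43862368251115 ang 1.6061405761459495 r 44.18544674877529
```

View pics/b5.png

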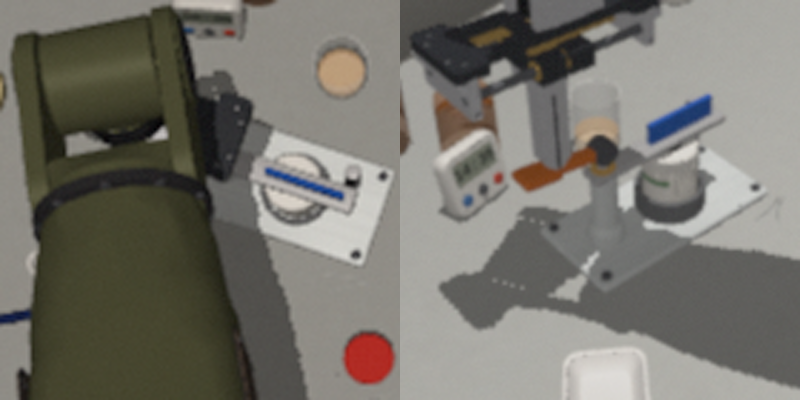

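servo_tool(
  series=[
    [0,0,-0.3,0,0,0],
    [0,0,-0.6,0,0,0],
    [0,0,-1.2,0,0,0],
    [0,0,-2.5,0,0,0],
    [0,0,-5,0,0,0],
    [0,0,-8,0,0,0],
    [0,0,-10,0,0,0],
    [2.5,0,-12,0,0,0],
    [5,0,-12,0,0,0],
    [7.5,0,-12,0,0,0],
  ],
)

```text
clock: 17.48
eef_pos: [539.4, 197.2, 198.1]
eef_rot: [3.141, 0.002, 2.841]
wrist_force: [0.5, 0.4, -0.3]
finger_gap: 0.5
```

servo_tool(
  series=[
    [2,-3,0,0,0,0],
    [4,-6,0,0,0,0],
    [6,-9,0,0,0,0],
    [8,-12,0,0,0,0],
    [10,-15,0,0,0,0],
    [11,-18.5,0,0,0,0],
    [11,-22,0,0,0,0],
    [11,-25,0,0,0,0],
    [11,-27,0,0,0,0],
    [11,-28,0,0,0,0],
  ],
)

```text
clock: 18.32
eef_pos: [351.4, -39.8, 197.3]
eef_rot: [-3.141, 0.001, 2.84]
wrist_force: [0.1, 0.1, 0.3]
finger_gap: 0.5
```

```bash
python3 look.py c1
python3 - <<'E'
from cell import camera
import cv2
s=camera("side");t=camera("top")
cv2.imwrite("pics/c2.png",cv2.resize(s["pixels"][190:350,140:340,::-1],None,fx=3.75,fy=3.75,interpolation=cv2.INTER_CUBIC))
cv2.imwrite("pics/c3.png",t["pixels"][:,:,::-1])
E
```

```text
18.4167 [351.85 -39.03 197.17] [-3.14  0.    2.84] [-0.07 -0.45  0.18] 0.6149640267555682 [-0.21 -0.18  1.96 -0.    1.36 -1.48]
tcp stand [-185.16 -230.97]
top rib ends [ -1.52 -51.37] [  -2.15 -122.45] r [np.float64(51.38867906003641), np.float64(122.47331043530802)] angle 0.008914956322035691 mid 0.021100754980788082
top lever end px [183.94 172.19] y,z 80.76787377279439 119.76657163105938 ang 1.4140283607775055 r 81.77062299499141
top lever end px [209.66 181.  ] y,z 12.061564591502968 113.17738387666714 ang 1.0974725116378714 r 13.551435789417491
side rib ends [ -5.57 -43.82] [  -2.37 -122.21] r [np.float64(44.175791268302056), np.float64(122.23208291424785)] angle -0.04084721626078202 mid 0.047788599024706335
side lever end px [176.64 241.8 ] y,z 84.67504200372964 120.02668388800635 ang 1.4181498324264634 r 85.67121588638406
side lever end px [207.34 230.97] y,z 10.11046758027336 108.74698642277764 ang 1.399695913938454 r 10.260288312378364
```

View pics/c2.png

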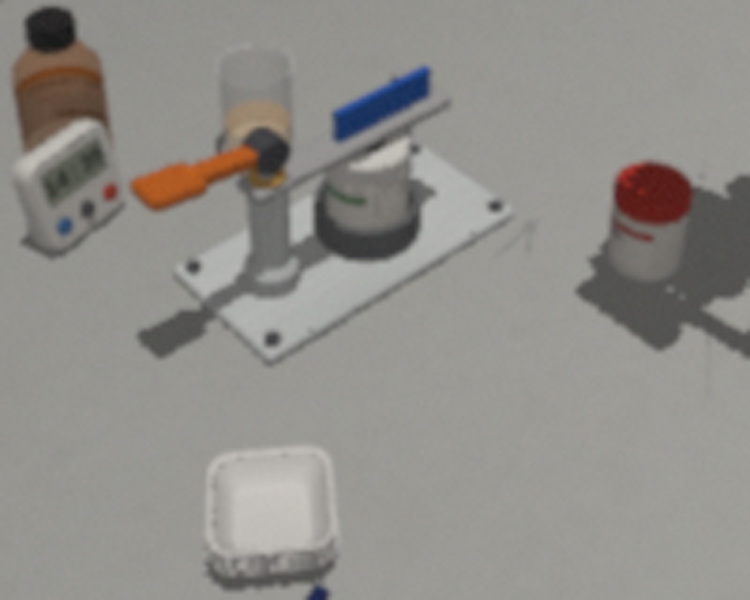

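View pics/c3.png

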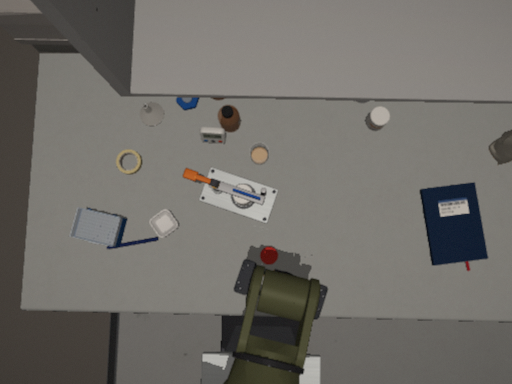

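Run:
```python
from cell import camera,read_state,sign_off
from h import *
import pickle
d=pickle.load(open("d0.pkl","rb"))
s=camera("side");t=camera("top")
# unchanged patches: timer, beaker, boats, spare (side view) by phase shift
for nm,(x,y,w,h) in dict(timer=(142,218,34,42),beaker=(196,198,16,14),boats=(190,305,45,42),spare=(298,228,32,22)).items():
    a=[cv2.cvtColor(k["pixels"],cv2.COLOR_RGB2GRAY)[y:y+h,x:x+w].astype(np.float32) for k in(d["side"],s)]
    print(nm,np.round(cv2.phaseCorrelate(*a),2),"mean diff",np.abs(a[0]-a[1]).mean().round(1))
print(read_state()["wrist_force"],read_state()["clock"])
print(sign_off())
```

```text
Traceback (most recent call last):
ValueError: setting an array element with a sequence. The requested array has an inhomogeneous shape after 1 dimensions. The detected shape was (2,) + inhomogeneous part.
```

Run:
```python
from cell import camera,read_state,sign_off
from h import *
import pickle
d=pickle.load(open("d0.pkl","rb"))
s=camera("side")
for nm,(x,y,w,h) in dict(timer=(142,218,34,42),beaker=(196,198,16,14),boats=(190,305,45,42),spare=(298,228,32,22)).items():
    a=[cv2.cvtColor(k["pixels"],cv2.COLOR_RGB2GRAY)[y:y+h,x:x+w].astype(np.float32) for k in(d["side"],s)]
    print(nm,cv2.phaseCorrelate(*a),"mean diff",np.abs(a[0]-a[1]).mean())
print(read_state()["wrist_force"],read_state()["clock"])
print(sign_off())
```

```text
timer ((-0.08174891734185508, 0.5020135763106559), 0.9459286580851048) mean diff 1.622549
beaker ((8.000001192987355, -1.8950967398334946), 0.2031808813412984) mean diff 15.209822
boats ((0.4884693074471613, 0.43500086519549797), 0.9764526082262581) mean diff 1.6089947
spare ((0.14014386120234334, 0.256315485369603), 0.8159258853023251) mean diff 14.254261
[ 0.35549183  0.81380481 -0.11516271] 18.6667
the job is handed in; nothing more can be done
None
```

The strap is over the pot's lid against the stop post, the orange lever is fully down, and the job was handed in at about 18.7 s of the 51 s.

**What I did**
- I pushed the strap round from about 1.38 rad with the shut fingers on the blue rib until the stop pushed back with about 8.5 N.
- Only then did I press the lever down along its arc, until the force rose to about 34 N with almost no further movement. I read that as its hard stop.
- I then backed off clear of everything; wrist force was under 1 N at hand-in.

**First sweep missed:** the finger passed over the rib without touching anything. In the side camera the fingertip stood about 31 mm higher than the reported TCP height. I corrected for that, and the second sweep worked.

**Last checks**
- **Strap:** the top view gave an angle of about 0.01 rad, with its end at the stop post. The side view gave about -0.04 rad, which I put down to bias in fitting the rib. Images this coarse cannot show a sub-millimetre gap at the bumper.
- **Lever:** the images gave about 1.40 to 1.42 rad against the nominal 1.45, partly because the fit follows the lever's upper face. I relied on the force rise instead.
- **Pot:** it is standing in its holder under the strap.
- **Loose things:** image comparison showed the timer and weighing boats unmoved.
    - **Beaker:** the comparison was not usable, because the lever used to cross that patch of the image.
    - **Red-lidded pot:** it showed almost no shift, but the arm's shadow on it spoiled the comparison.
    - By eye, both are where they were.

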